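# Put the press inserts back in their nests

## Robot

A 6-joint arm with a two-finger parallel gripper is mounted at the origin on the work surface. World frame = base frame: x ahead of the robot, y to its left, z up, the work surface at z = 0. Lengths are in m, angles in degrees, forces in N, time in s.
With the tool pointing down it reaches from about 0.275 to 0.825 m from the base axis. Payload 4.9 kg.
Tool frame: the origin (TCP) lies between the finger pads; the fingertips stand 8 mm ahead of it and the grasp point (between the pads) lies 11 mm behind it (env.finger_overhang is the z of the fingertips in the tool frame, in m); z points along the fingers, x is the direction in which the jaws open and shut, and the axes are right-handed (so a half turn about z gives the same grasp; the last joint's range is limited). The gripper opens to 85 mm and grips with 20 to 120 N. Pads are 22 mm wide; open, the fingers measure 114 mm over their backs; the gripper's body (76 mm by 85 mm) begins 54 mm behind the grasp point. The pads swing forward as they close: fully open they stand 13 mm farther back than shut.
Start: joints at [-71.517, 18.69, -11.035, 60.275, 0, 82.311], TCP at [0.243, -0.494, 0.239] pointing down, gripper open.
Joint ranges: [-152.03, 152.03], [-55.5, 102.48], [-74.3, 77.21], [-110.64, 120.58], [-84.22, 78.4], [-180, 180]. Speed limits (degrees/s): [147.25, 147.25, 180, 180, 180, 180].

## Interface

Orientations are given as a 3x3 rotation matrix whose columns are the frame's x, y, z axes.
In Python, from bench import env gives the robot as it stands.
- The arm moves only by the tool move_arm, never from a script. Its argument "moves" is a list of rows, each a list of 2 entries, a list of its own where there are three numbers: the shift along the tool's x, y, z in mm, then the turn, a rotation vector about the tool's x, y, z in rad. A call has 1 to 12 rows; each row shifts and turns the commanded pose from where the row before left it, along the tool's axes as they then stand; what a row does not reach is not made up. A row lasts 1/10 s, in which the tool goes at most 50 mm and 8.59 degrees, less where a joint would pass 70% of its speed; a pose out of reach is approached as far as the arm can. A call is refused whole if a number of a shift passes 50 or a number of a turn 0.15, either way. A call with a gripper value outside its range is refused whole. "claw" is the closure, from 0 (fully open) to 1 (shut), set as the call begins (left out, the last holds). The fingers move at their own pace and stop on an object; "force" is the grip in N (left out, the last holds). Time passes only in rows, so rows that do not move let the fingers close. It gives the time, the measured TCP pose, the force and the opening at its end, in the units of the state.
- env.get_state(): the state, without advancing time (a new reading comes with each control period).
- env.snapshot(name): name is "side" or "top"; returns a dict with "color" (384x512x3 uint8, red, green, blue), "vertical_fov" (degrees; the focal length in pixels is half the picture's height over the tangent of half this angle, whatever the lens; pixels are square), "cx", "cy" (the principal point, pixels), "k1" (the pictures are not rectified: a ray, as slopes to the right and down, at radius r is drawn at 1 + k1 r^2 times it, then the intrinsics apply), "rvec" (rotation vector, rad) and "tvec" (3), from world to camera coordinates, as OpenCV has them. Camera axes: x right, y down, z forward; pixel columns grow to the right and rows downward; lengths in m; the calibration is good to about 2 mm. A picture is of the moment at which its call begins. There is no depth.
- env.close_job(): hands the job in, once; it reports no verdict.
Trained networks look in the newest picture that a camera, given by its name, has taken for a name from the list of things; names that differ only in an ending like _2 or _b are one class to them, and where a whole thing is asked for, a point or a joint stands for the part that bears it (a point fixed in the world has none). Each returns a list of dicts, best first, with "conf" (0 to 1); they miss things now and then, are a little off and sometimes report something else, mostly with a low value. They report only what shows in the picture. A call takes as long as a camera call. They do not tell look-alikes from the thing itself.
- env.find_in(camera, thing): "at" ([x, y, z] in m, in world coordinates, good to about 4 mm: the middle of the surface that is visible of it).
The state is a dict: "time": time; "q": joint angles; "joint_vel": joint speeds; "tau": joint torques, N m; "eef_pos": TCP position; "tcp_rot": TCP orientation; "ft_force": force on the tool from outside, world axes, zero at the start; "moment": the same for the moment, N m; "width": finger opening in m.
Only numpy, scipy, OpenCV 4.12 (cv2) and the standard library are available. Lean on these libraries where they do the work, as an engineer would, in place of code of your own. Each camera call takes 0.05 s, during which the arm holds its last target. There are 200 camera calls.

## Task

The job on the press is finished: put each of the four steel inserts away in the nest whose rim has the shape and size of its foot, standing upright with its foot flat on the nest's floor, wholly inside the rim. Set each one down rather than dropping it, knock none over, and leave the dial gauge standing where it is.

Things in the scene. Friction and masses are not known exactly. Their poses are not given: they have to be found in the camera images.
- tool_large: The large round press insert: plain steel, loose, standing upright; round foot 64 mm in diameter, 14 mm thick, and a central upright round shank 24 mm in diameter, up to 62 mm above the underside: grip it there. About 0.45 kg (varies by a quarter). Origin: centre of the underside; z up the shank.
- tool_small: The small round press insert: plain steel, loose, standing upright; round foot 36 mm in diameter, 14 mm thick, and a central upright round shank 24 mm in diameter, up to 62 mm above the underside: grip it there. About 0.25 kg (varies by a quarter). Origin: centre of the underside; z up the shank.
- tool_square: The square press insert: plain steel, loose, standing upright; square foot 48 x 48 mm, 14 mm thick, and a central upright square shank 24 x 24 mm, flats parallel to the foot, up to 62 mm above the underside: grip it there. About 0.42 kg (varies by a quarter). Origin: centre of the underside; z up the shank.
- tool_bar: The long bar-shaped press insert: plain steel, loose, standing upright; rectangular foot 80 mm long (its x axis) and 28 mm wide (its y axis), 14 mm thick, and a central upright square shank 24 x 24 mm, flats parallel to the foot, up to 62 mm above the underside: grip it there. About 0.42 kg (varies by a quarter). Origin: centre of the underside; z up the shank.
- nest_large: The nest for the large round insert: a fixed low aluminium tray on the bench with a dark floor; its upright rim is round, 82 mm inside and 94 mm outside diameter. Floor 4 mm and rim top 10 mm above the bench, leaving 9 mm of play on each side of the insert's foot. Origin: centre of the underside, at bench height; z up.
- nest_small: The nest for the small round insert: a fixed low aluminium tray on the bench with a dark floor; its upright rim is round, 54 mm inside and 66 mm outside diameter. Floor 4 mm and rim top 10 mm above the bench, leaving 9 mm of play on each side of the insert's foot. Origin: centre of the underside, at bench height; z up.
- nest_square: The nest for the square insert: a fixed low aluminium tray on the bench with a dark floor; its upright rim is square, 66 x 66 mm inside and 78 x 78 mm outside. Floor 4 mm and rim top 10 mm above the bench, leaving 9 mm of play on each side of the insert's foot. Origin: centre of the underside, at bench height; z up; x and y along the rim's sides.
- nest_bar: The nest for the long bar-shaped insert: a fixed low aluminium tray on the bench with a dark floor; its upright rim is rectangular, 98 mm (its x axis) x 46 mm (its y axis) inside and 110 x 58 mm outside. Floor 4 mm and rim top 10 mm above the bench, leaving 9 mm of play on each side of the insert's foot. Origin: centre of the underside, at bench height; z up; x along the rim's long side.
- gauge: A delicate dial gauge on a loose little stand among the inserts and nests, not to be moved: steel base 50 x 50 x 12 mm, thin post, upright round dial 42 mm across, top at 93 mm; 0.4 kg. Origin: centre of the underside.
There are look-alikes about, which are no part of the job. What is shaped like the tool_square but turquoise is not meant. What is shaped like the tool_large but blue is not meant.

How it is judged (in metres and radians):
At the end, for the whole second after the job is handed in: Each insert stands upright (within 4 degrees), released and at rest, with its foot flat on the floor of its own matching nest inside the rim (centres within 13.5 mm, underside 2 to 7 mm above the bench), and the dial gauge stands upright within 20 mm of where it began (horizontal distance between tool_large and nest_large below 0.0135 m and z of tool_large in the frame of nest_large between 0.002 and 0.007 m and angle between each of tool_large, tool_small, tool_square, tool_bar's own z axis and vertical below 0.07 rad and linear speed of each of tool_large, tool_small, tool_square, tool_bar below 0.02 m/s and angular speed of each of tool_large, tool_small, tool_square, tool_bar below 0.1 rad/s and horizontal distance between tool_small and nest_small below 0.0135 m and z of tool_small in the frame of nest_small between 0.002 and 0.007 m and horizontal distance between tool_square and nest_square below 0.0135 m and z of tool_square in the frame of nest_square between 0.002 and 0.007 m and horizontal distance between tool_bar and nest_bar below 0.0135 m and z of tool_bar in the frame of nest_bar between 0.002 and 0.007 m and angle between gauge's own z axis and vertical below 0.1 rad and distance of gauge from where it was at the start of the episode below 0.02 m); the robot touches nothing.
It fails at once if the dial gauge is pushed more than 20 mm or tipped (distance of gauge from where it was at the start of the episode above 0.02 m or angle between gauge's own z axis and vertical above 0.3 rad).
It fails at once if an insert is knocked over (angle between any of tool_large, tool_small, tool_square, tool_bar's own z axis and vertical above 1.1 rad).
It fails at once if an insert is dropped (falls freely by more than about 30 mm) ((linear speed of tool_large above 0.75 m/s and contact force between the fingers and tool_large below 0.05 N) or (linear speed of tool_small above 0.75 m/s and contact force between the fingers and tool_small below 0.05 N) or (linear speed of tool_square above 0.75 m/s and contact force between the fingers and tool_square below 0.05 N) or (linear speed of tool_bar above 0.75 m/s and contact force between the fingers and tool_bar below 0.05 N)).
It also fails if it takes over 115 s, if anything falls off the work surface, if the arm or the gripper's body presses on something with over 40 N, if the wrist force passes 120 N, or if a joint passes its speed limit or range.

## Working session

There is one attempt and no reset: what is moved stays moved. The work goes in short steps, Python scripts to look and compute and a tool call to move; the robot and the scene stay as the last step left them, time stands still between calls to the robot, and variables do not carry over. Pictures are saved under pics/ and viewed, about 12 in all and at most 16, crops included, and the job is handed in when it is done.

Besides the shell and the picture viewer there is one more tool, called after "Call:" by a JSON object that holds its "op" and its "data". move_arm: Moves the arm, as the interface text tells. Its arguments: {"type":"object","properties":{"moves":{"type":"array"},"claw":{"type":"number"},"force":{"type":"number"}},"required":["moves"]}

```bash
mkdir -p pics; ls; cat > h.py <<'E'
import numpy as np, cv2
from bench import env
NAMES=["tool_large","tool_small","tool_square","tool_bar","nest_large","nest_small","nest_square","nest_bar","gauge"]
def cam(s):
    f=s["color"].shape[0]/2/np.tan(np.radians(s["vertical_fov"])/2)
    K=np.array([[f,0,s["cx"]],[0,f,s["cy"]],[0,0,1.]]); D=np.array([s["k1"],0,0,0.])
    return K,D,np.array(s["rvec"],float),np.array(s["tvec"],float)
def proj(s,P):
    K,D,r,t=cam(s); return cv2.projectPoints(np.array(P,float).reshape(-1,1,3),r,t,K,D)[0].reshape(-1,2)
def back(s,px,z):
    K,D,r,t=cam(s); R=cv2.Rodrigues(r)[0]
    u=cv2.undistortPoints(np.array(px,float).reshape(-1,1,2),K,D).reshape(-1,2)
    d=np.c_[u,np.ones(len(u))]@R; c=-R.T@t
    return c+d*((z-c[2])/d[:,2])[:,None]
def save(img,name,scale=1):
    if scale!=1: img=cv2.resize(img,None,fx=scale,fy=scale,interpolation=cv2.INTER_CUBIC)
    cv2.imwrite("pics/"+name,img[...,::-1])
E
python3 - <<'E'
from h import *
for c in ["top","side"]:
    s=env.snapshot(c); save(s["color"],c+"0.png",1.5)
    np.save(f"{c}0.npy",s,allow_pickle=True)
    K,D,r,t=cam(s); print(c,K[0,0],s["k1"],-cv2.Rodrigues(r)[0].T@t)
    for n in NAMES:
        for d in env.find_in(c,n)[:4]:
            print(n,np.round(d["at"],3),round(d["conf"],2),proj(s,d["at"]).round()[0])
print(env.get_state()["time"])
E
```

```text
pics
top 458.25758687347053 -0.0638656192780765 [0.37349279 0.0063324  1.27530185]
tool_large [ 0.35  -0.127  0.016] 0.83 [303. 262.]
tool_large [ 0.456 -0.131  0.016] 0.63 [303. 223.]
tool_large [0.63  0.121 0.001] 0.25 [212. 163.]
tool_small [0.388 0.281 0.037] 0.62 [151. 250.]
tool_square [0.474 0.01  0.017] 0.73 [252. 218.]
tool_square [0.472 0.12  0.01 ] 0.59 [212. 219.]
tool_bar [ 0.4   -0.312  0.018] 0.62 [369. 243.]
nest_large [0.515 0.394 0.005] 0.82 [114. 205.]
nest_large [ 0.526 -0.408  0.004] 0.57 [399. 197.]
nest_small [ 0.525 -0.41   0.005] 0.57 [401. 198.]
nest_square [ 0.611 -0.135  0.006] 0.84 [303. 169.]
nest_bar [0.631 0.119 0.002] 0.8 [213. 163.]
nest_bar [ 0.527 -0.409  0.005] 0.61 [400. 197.]
gauge [0.573 0.009 0.012] 0.66 [252. 182.]
side 453.99928589621464 -0.006196316340851104 [-0.07360052  0.55012441  0.82316431]
tool_large [ 0.454 -0.124  0.015] 0.97 [309. 186.]
tool_large [0.469 0.134 0.015] 0.45 [229. 236.]
tool_small [0.377 0.296 0.029] 0.73 [198. 299.]
tool_square [0.47  0.023 0.015] 0.94 [263. 211.]
tool_square [0.467 0.132 0.019] 0.66 [230. 235.]
nest_large [0.517 0.4   0.005] 0.58 [119. 293.]
nest_large [ 0.452 -0.128  0.016] 0.51 [310. 185.]
nest_small [ 0.534 -0.404  0.002] 0.61 [351. 131.]
nest_square [ 0.612 -0.13   0.005] 0.84 [267. 159.]
nest_bar [0.629 0.123 0.006] 0.89 [191. 201.]
gauge [0.577 0.014 0.015] 0.66 [237. 188.]
1.0
```

View pics/top0.png

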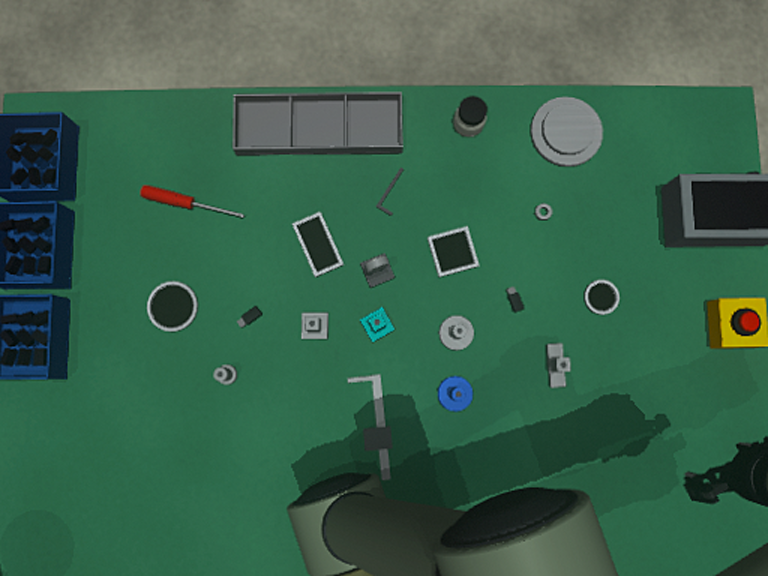

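View pics/side0.png

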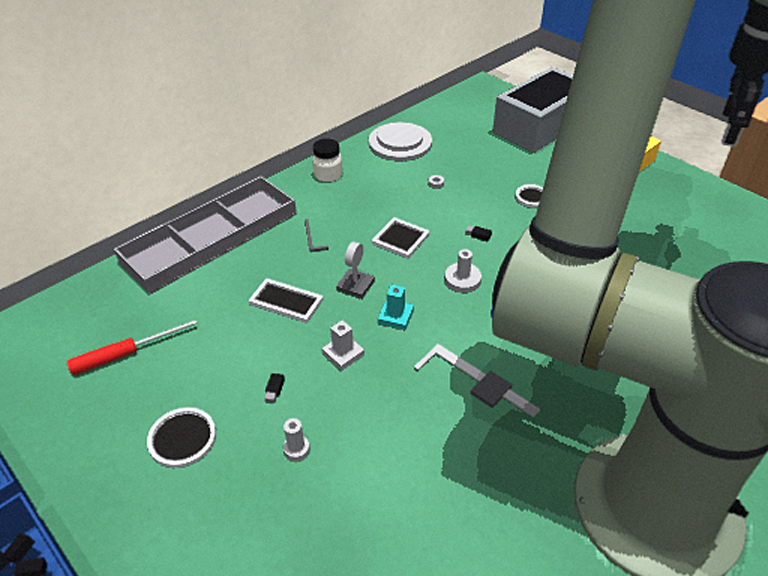

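Both views agree on which objects to use (top0.png pixels, 1.5× scale).
- **Large insert:** the candidates are the grey one (456,332) and the blue look-alike (455,394). I choose grey.
- **Square insert:** the candidates are the grey one (314,325) and the turquoise look-alike (377,323). I choose grey.
- **Small insert:** (224,374). The loose ring at (543,212) is no match.
- **Bar insert:** (558,365).
- **Nests:** large (172,306), bar (318,244), square (453,250) and small (602,296).
- **Gauge:** (377,268).

Next I fit the model silhouettes to get precise poses.

```bash
cat > fit.py <<'E'
from h import *
from scipy.optimize import minimize
def circ(d): a=np.linspace(0,2*np.pi,40); return np.c_[np.cos(a),np.sin(a)]*d/2
def rect(a,b): return np.array([[a,b],[-a,b],[-a,-b],[a,-b]])/2
def prism(o,z0,z1): return np.vstack([np.c_[o,np.full(len(o),z)] for z in (z0,z1)])
def tool(foot,sh,z=0.): return [prism(foot,z,z+.014),prism(sh,z+.014,z+.062)]
SH={"tool_large":(circ(.064),circ(.024)),"tool_small":(circ(.036),circ(.024)),"tool_square":(rect(.048,.048),rect(.024,.024)),"tool_bar":(rect(.08,.028),rect(.024,.024))}
NE={"nest_large":circ(.094),"nest_small":circ(.066),"nest_square":rect(.078,.078),"nest_bar":rect(.110,.058)}
def parts(n,z=0.): return tool(*SH[n],z) if n in SH else [prism(NE[n],0,.01)]
def place(P,p):
    c,s_=np.cos(p[2]),np.sin(p[2]); return P@np.array([[c,s_,0],[-s_,c,0],[0,0,1]])+[p[0],p[1],0]
def render(s,n,p,o,w,S=8,z=0.):
    m=np.zeros((w*S,w*S),np.uint8)
    for P in parts(n,z):
        q=(proj(s,place(P,p))-o+.5)*S-.5
        cv2.fillConvexPoly(m,np.round(cv2.convexHull(q.astype(np.float32))*16).astype(np.int32),255,shift=4)
    return cv2.resize(m,(w,w),interpolation=cv2.INTER_AREA)/255.
def fit(s,n,xy,z=0.,w=70):
    o=np.round(proj(s,[*xy,.02])[0]-w/2)
    im=s["color"][int(o[1]):int(o[1])+w,int(o[0]):int(o[0])+w].astype(float)
    g=im[...,1]-im[...,0]           # green bench excess
    bg=np.median(g); a=np.clip(1-g/max(bg,10),0,1)
    yy,xx=np.mgrid[:w,:w]; 
    best=None
    for y0 in ([0.] if n[5:] in("large","small") else np.radians(np.arange(-90,90,15))):
        def f(p):
            r=render(s,n,[p[0]/100,p[1]/100,p[2]],o,w,z=z)
            k=cv2.dilate(r,np.ones((9,9)))   # only look near the object
            return np.sum(k*np.abs(r-a))+ .0
        x0=[xy[0]*100,xy[1]*100,y0]
        r=minimize(f,x0,method="Nelder-Mead",options=dict(initial_simplex=[x0,[x0[0]+.6,x0[1],y0],[x0[0],x0[1]+.6,y0],[x0[0],x0[1],y0+.2]],maxiter=120,xatol=.005,fatol=.05))
        if best is None or r.fun<best[0]: best=(r.fun,r.x)
    x=best[1]; return np.array([x[0]/100,x[1]/100,x[2]]),best[0]
def draw(s,img,n,p,S,z=0.):
    for P in parts(n,z):
        h=cv2.convexHull(((proj(s,place(P,p))+.5)*S-.5).astype(np.float32))
        cv2.polylines(img,[np.round(h).astype(np.int32)],True,(255,0,0),1)
E
cat > run1.py <<'E'
from fit import *
s=env.snapshot("top")
G=dict(tool_large=(.456,-.131),tool_small=(.38,.285),tool_square=(.472,.12),tool_bar=(.4,-.312),nest_large=(.515,.394),nest_small=(.525,-.41),nest_square=(.611,-.135),nest_bar=(.631,.119))
S=3; img=cv2.resize(s["color"],None,fx=S,fy=S,interpolation=cv2.INTER_CUBIC)
R={}
for n,g in G.items():
    p,c=fit(s,n,g); R[n]=p; draw(s,img,n,p,S)
    print(n,np.round(p[:2]*1000,1),"yaw",round(np.degrees(p[2]),1),"cost",round(c,1))
np.save("poses.npy",R,allow_pickle=True)
t=[]
for n in G:
    c=(proj(s,[*R[n][:2],.02])[0]*S).astype(int); t.append(img[c[1]-95:c[1]+95,c[0]-95:c[0]+95])
save(np.vstack([np.hstack(t[:4]),np.hstack(t[4:])]),"fit0.png")
E
time python3 run1.py
```

```text
tool_large [ 462. -134.] yaw -3.5 cost 60.2
tool_small [390.4 288.7] yaw -4.9 cost 29.7
tool_square [478.3 127.2] yaw -0.9 cost 42.6
tool_bar [ 399.3 -317.3] yaw 3.0 cost 65.3
nest_large [517.9 393.1] yaw 12.5 cost 185.4
nest_small [ 525.5 -410.3] yaw 3.1 cost 82.7
nest_square [ 615.  -132.3] yaw 15.1 cost 154.0
nest_bar [632.  121.9] yaw 23.3 cost 160.8
real	0m5.587s
user	0m4.907s
sys	0m0.267s
```

View pics/fit0.png

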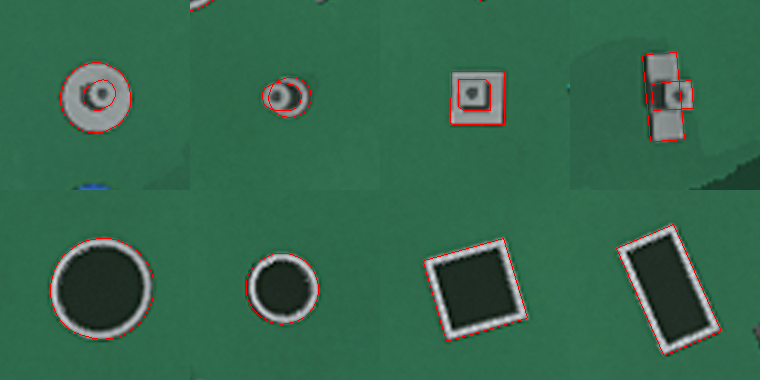

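The fits match the outlines: all four inserts are the grey ones and the four nest rims agree. I'll take them in the order bar, square, large, small. Next is a small helper that turns a target pose into tool-axis deltas.

```bash
cat > go.py <<'E'
import sys; from h import *
# usage: go.py x y z(mm) jawyaw(deg) [sym deg]
x,y,z,w=map(float,sys.argv[1:5]); sym=float(sys.argv[5]) if len(sys.argv)>5 else 180
s=env.get_state(); R=np.array(s["tcp_rot"]); p=np.array(s["eef_pos"])*1000
yaw=np.degrees(np.arctan2(R[1,0],R[0,0])); d=(w-yaw+sym/2)%sym-sym/2
print("t",round(s["time"],2),"pos",p.round(1),"yaw",round(yaw,1),"tilt",np.degrees(np.arccos(-R[2,2])).round(2),"q",np.round(s["q"],0),"w",round(s["width"],4),"F",np.round(s["ft_force"],1))
a=np.radians(yaw+d); Rn=np.array([[np.cos(a),np.sin(a),0],[np.sin(a),-np.cos(a),0],[0,0,-1]])
print("turn z rad",round(-np.radians(d),3),"| shift before turn",(R.T@([x,y,z]-p)).round(1),"| after turn",(Rn.T@([x,y,z]-p)).round(1))
E
python3 go.py 399 -317 220 3 90; python3 go.py 399 -317 220 3 180
```

```text
t 1.05 pos [ 242.6 -493.6  239.3] yaw -63.8 tilt 0.0 q [-72.  19. -11.  60.  -0.  82.] w 0.0854 F [-0.5 -0.2  0.3]
turn z rad 0.404 | shift before turn [ -89.5 -218.3   19.3] | after turn [-168.2 -165.4   19.3]
t 1.05 pos [ 242.6 -493.6  239.3] yaw -63.8 tilt 0.0 q [-72.  19. -11.  60.  -0.  82.] w 0.0854 F [-0.5 -0.2  0.3]
turn z rad -1.166 | shift before turn [ -89.5 -218.3   19.3] | after turn [ 165.4 -168.2   19.3]
```

Call:
{"op": "move_arm", "data": {"moves": [[[-15, -36, 0], [0, 0, -0.0]], [[-15, -36, 0], [0, 0, 0]], [[-15, -36, 0], [0, 0, 0]], [[-15, -36, 0], [0, 0, 0]], [[-15, -36, 0], [0, 0, -0.141]], [[0, 0, 0], [0, 0, -0.141]], [[0, 0, 0], [0, 0, -0.141]], [[0, 0, 0], [0, 0, -0.141]], [[0, 0, 0], [0, 0, -0.141]], [[0, 0, 0], [0, 0, -0.141]], [[0, 0, 0], [0, 0, -0.141]], [[0, 0, 0], [0, 0, -0.141]]], "claw": 0}}

```text
time: 2.25
eef_pos: [0.3711, -0.3469, 0.2393]
tcp_rot: [[1.0, 0.02, 0.0], [0.02, -1.0, -0.0], [0.0, 0.0, -1.0]]
ft_force: [0.0, -0.7, -0.9]
width: 0.0855
```

```bash
python3 go.py 399 -317 33 3 180
```

```text
t 2.25 pos [ 371.1 -346.9  239.3] yaw 1.1 tilt 0.01 q [-51.  14. -17.  59.   0.  37.] w 0.0855 F [ 0.  -0.7 -0.9]
turn z rad -0.033 | shift before turn [ 28.5 -29.4 206.3] | after turn [ 29.4 -28.4 206.3]
```

Call:
{"op": "move_arm", "data": {"moves": [[[29, -28, 0], [0, 0, -0.033]], [[0, 0, 40], [0, 0, 0]], [[0, 0, 40], [0, 0, 0]], [[0, 0, 0], [0, 0, 0]], [[0, 0, 0], [0, 0, 0]]]}}

```text
time: 2.75
eef_pos: [0.3994, -0.3183, 0.1595]
tcp_rot: [[0.999, 0.047, -0.001], [0.047, -0.999, 0.001], [-0.001, -0.001, -1.0]]
ft_force: [0.6, -1.0, -1.0]
width: 0.0853
```

```bash
python3 go.py 399 -317 33 3 180
```

```text
t 2.75 pos [ 399.4 -318.3  159.5] yaw 2.7 tilt 0.09 q [-47.  19. -24.  48.   0.  40.] w 0.0853 F [ 0.6 -1.  -1. ]
turn z rad -0.005 | shift before turn [ -0.2  -1.1 126.5] | after turn [ -0.3  -1.3 126.5]
```

Call:
{"op": "move_arm", "data": {"moves": [[[0, -1, 40], [0, 0, 0]], [[0, 0, 40], [0, 0, 0]], [[0, 0, 20], [0, 0, 0]], [[0, 0, 16], [0, 0, 0]], [[0, 0, 10], [0, 0, 0]], [[0, 0, 0], [0, 0, 0]]]}}

```text
time: 3.35
eef_pos: [0.4, -0.3182, 0.0338]
tcp_rot: [[0.999, 0.047, 0.0], [0.047, -0.999, -0.0], [0.0, 0.0, -1.0]]
ft_force: [-0.1, -0.1, 0.6]
width: 0.0857
```

Call:
{"op": "move_arm", "data": {"moves": [[[0, 0, 0], [0, 0, 0]], [[0, 0, 0], [0, 0, 0]], [[0, 0, 0], [0, 0, 0]], [[0, 0, 0], [0, 0, 0]], [[0, 0, 0], [0, 0, 0]], [[0, 0, 0], [0, 0, 0]], [[0, 0, 0], [0, 0, 0]], [[0, 0, 0], [0, 0, 0]]], "claw": 1, "force": 60}}

```text
time: 4.15
eef_pos: [0.3999, -0.318, 0.034]
tcp_rot: [[0.999, 0.047, 0.0], [0.047, -0.999, -0.001], [0.0, 0.001, -1.0]]
ft_force: [-1.0, -0.1, 5.0]
width: 0.0233
```

```bash
cat > look.py <<'E'
import sys; from fit import *
name=sys.argv[1]; x,y=float(sys.argv[2]),float(sys.argv[3]); h=int(sys.argv[4]) if len(sys.argv)>4 else 60
o=[]
for c in ("top","side"):
    s=env.snapshot(c); q=proj(s,[x/1000,y/1000,.05])[0].astype(int)
    q=np.clip(q,h,[511-h,383-h]); o.append(cv2.resize(s["color"][q[1]-h:q[1]+h,q[0]-h:q[0]+h],(380,380),interpolation=cv2.INTER_CUBIC))
save(np.hstack(o),name)
E
python3 go.py 399 -317 33 3 180; python3 look.py g1.png 399 -317
```

```text
t 4.15 pos [ 399.9 -318.    34. ] yaw 2.7 tilt 0.07 q [-47.  28. -31.  30.  -0.  41.] w 0.0233 F [-1.  -0.1  5. ]
turn z rad -0.005 | shift before turn [-0.8 -1.1  1. ] | after turn [-0.8 -1.1  1. ]
```

View pics/g1.png

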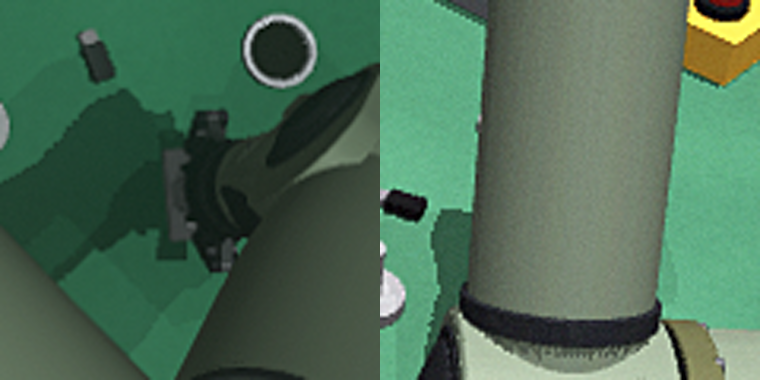

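The jaws stopped at 23 mm on the bar's shank; in g1.png the bar foot shows at the gripper in the top view (left, about 178,195). Now I lift.

Call:
{"op": "move_arm", "data": {"moves": [[[0, 0, -15], [0, 0, 0]], [[0, 0, -40], [0, 0, 0]], [[0, 0, -45], [0, 0, 0]], [[0, 0, -45], [0, 0, 0]], [[0, 0, -40], [0, 0, 0]], [[0, 0, 0], [0, 0, 0]]]}}

```text
time: 4.85
eef_pos: [0.4019, -0.3197, 0.2235]
tcp_rot: [[0.999, 0.047, 0.006], [0.047, -0.999, -0.007], [0.006, 0.007, -1.0]]
ft_force: [1.9, -0.4, -3.7]
width: 0.0232
```

```bash
python3 go.py 632 122 219 23.3 180
```

```text
t 4.85 pos [ 401.9 -319.7  223.5] yaw 2.7 tilt 0.52 q [-47.  15. -18.  56.   0.  41.] w 0.0232 F [ 1.9 -0.4 -3.7]
turn z rad -0.359 | shift before turn [ 250.7 -430.4    3. ] | after turn [ 386.1 -314.6    4.5]
```

Call:
{"op": "move_arm", "data": {"moves": [[[15, -26, 0], [0, 0, 0]], [[23, -40, 0], [0, 0, 0]], [[23, -40, 0], [0, 0, 0]], [[23, -40, 0], [0, 0, 0]], [[23, -40, 0], [0, 0, 0]], [[23, -40, 0], [0, 0, 0]], [[23, -40, 0], [0, 0, 0]], [[23, -40, 0], [0, 0, 0]], [[23, -40, 0], [0, 0, 0]], [[23, -40, 0], [0, 0, 0]], [[20, -34, 0], [0, 0, 0]], [[10, -15, 0], [0, 0, 0]]]}}

```text
time: 6.05
eef_pos: [0.6307, 0.1325, 0.2156]
tcp_rot: [[0.999, 0.051, -0.003], [0.051, -0.999, 0.001], [-0.003, -0.001, -1.0]]
ft_force: [0.2, -0.8, -3.5]
width: 0.0232
```

Call:
{"op": "move_arm", "data": {"moves": [[[0, 0, 0], [0, 0, -0.12]], [[0, 0, 0], [0, 0, -0.12]], [[0, 0, 0], [0, 0, -0.12]], [[0, 0, 0], [0, 0, 0]], [[0, 0, 0], [0, 0, 0]], [[0, 0, 0], [0, 0, 0]]]}}

```text
time: 6.65
eef_pos: [0.6305, 0.1287, 0.2174]
tcp_rot: [[0.919, 0.394, -0.001], [0.394, -0.919, -0.0], [-0.001, -0.001, -1.0]]
ft_force: [-0.4, 0.6, -3.4]
width: 0.0234
```

```bash
python3 go.py 632 122 38 23.3 180
```

```text
t 6.65 pos [630.5 128.7 217.4] yaw 23.2 tilt 0.08 q [ 5. 30.  2. 63.  0. 72.] w 0.0234 F [-0.4  0.6 -3.4]
turn z rad -0.001 | shift before turn [ -1.    6.9 179.4] | after turn [ -1.2   6.8 179.4]
```

Call:
{"op": "move_arm", "data": {"moves": [[[-1, 7, 0], [0, 0, 0]], [[0, 0, 40], [0, 0, 0]], [[0, 0, 40], [0, 0, 0]], [[0, 0, 40], [0, 0, 0]], [[0, 0, 25], [0, 0, 0]], [[0, 0, 10], [0, 0, 0]], [[0, 0, 0], [0, 0, 0]], [[0, 0, 0], [0, 0, 0]]]}}

```text
time: 7.45
eef_pos: [0.6341, 0.1219, 0.0648]
tcp_rot: [[0.918, 0.395, 0.002], [0.395, -0.918, 0.0], [0.002, 0.001, -1.0]]
ft_force: [-0.5, -0.2, -2.8]
width: 0.0233
```

```bash
python3 go.py 632 122 38 23.3 180; python3 look.py p1.png 632 122
```

```text
t 7.45 pos [634.1 121.9  64.8] yaw 23.3 tilt 0.14 q [ 4. 37. -8. 45. -0. 71.] w 0.0233 F [-0.5 -0.2 -2.8]
turn z rad -0.0 | shift before turn [-2.  -1.  26.8] | after turn [-1.9 -0.9 26.8]
```

View pics/p1.png

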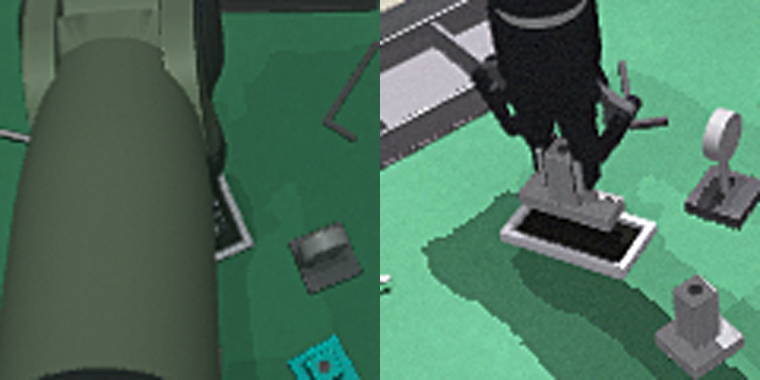

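The side view shows the bar upright and parallel with its nest, hovering over it (right half, foot at 575,205, rim centre at 580,238). Now I lower it.

Call:
{"op": "move_arm", "data": {"moves": [[[-2, -1, 8], [0, 0, 0]], [[0, 0, 8], [0, 0, 0]], [[0, 0, 6], [0, 0, 0]], [[0, 0, 3], [0, 0, 0]], [[0, 0, 0], [0, 0, 0]], [[0, 0, 0], [0, 0, 0]]]}}

```text
time: 8.15
eef_pos: [0.6305, 0.1221, 0.0381]
tcp_rot: [[0.918, 0.396, -0.0], [0.396, -0.918, -0.0], [-0.0, -0.0, -1.0]]
ft_force: [0.4, -0.0, -3.6]
width: 0.0233
```

```bash
python3 go.py 632 122 38 23.3 180
```

```text
t 8.15 pos [630.5 122.1  38.1] yaw 23.3 tilt 0.0 q [  4.  39. -10.  42.  -0.  71.] w 0.0233 F [ 0.4 -0.  -3.6]
turn z rad 0.0 | shift before turn [1.3 0.7 0.1] | after turn [1.3 0.7 0.1]
```

Call:
{"op": "move_arm", "data": {"moves": [[[1, 0, 1], [0, 0, 0]], [[0, 0, 1], [0, 0, 0]], [[0, 0, 0], [0, 0, 0]], [[0, 0, 0], [0, 0, 0]]]}}

```text
time: 8.55
eef_pos: [0.6306, 0.1222, 0.038]
tcp_rot: [[0.918, 0.396, -0.001], [0.396, -0.918, -0.001], [-0.001, 0.0, -1.0]]
ft_force: [-8.2, -1.3, 12.1]
width: 0.0229
```

Call:
{"op": "move_arm", "data": {"moves": [[[0, 0, 0], [0, 0, 0]], [[0, 0, 0], [0, 0, 0]], [[0, 0, 0], [0, 0, 0]], [[0, 0, 0], [0, 0, 0]], [[0, 0, 0], [0, 0, 0]], [[0, 0, 0], [0, 0, 0]], [[0, 0, -10], [0, 0, 0]], [[0, 0, -40], [0, 0, 0]], [[0, 0, -45], [0, 0, 0]], [[0, 0, -45], [0, 0, 0]], [[0, 0, -40], [0, 0, 0]], [[0, 0, 0], [0, 0, 0]]], "claw": 0}}

```text
time: 9.75
eef_pos: [0.6352, 0.1229, 0.2243]
tcp_rot: [[0.918, 0.396, 0.012], [0.396, -0.918, 0.001], [0.012, 0.004, -1.0]]
ft_force: [0.5, 0.3, -0.5]
width: 0.0849
```

```bash
python3 go.py 478 127 150 -0.9 90
```

```text
t 9.75 pos [635.2 122.9 224.3] yaw 23.3 tilt 0.71 q [ 4. 29.  3. 63.  0. 71.] w 0.0849 F [ 0.5  0.3 -0.5]
turn z rad 0.423 | shift before turn [-143.6  -66.3   72.4] | after turn [-157.2   -1.6   74.3]
```

Call:
{"op": "move_arm", "data": {"moves": [[[0, 0, 0], [0, 0, 0.141]], [[0, 0, 0], [0, 0, 0.141]], [[0, 0, 0], [0, 0, 0.141]], [[-40, 0, 0], [0, 0, 0]], [[-40, 0, 20], [0, 0, 0]], [[-40, 0, 20], [0, 0, 0]], [[-37, -2, 30], [0, 0, 0]], [[0, 0, 0], [0, 0, 0]], [[0, 0, 0], [0, 0, 0]], [[0, 0, 0], [0, 0, 0]]]}}

```text
time: 10.75
eef_pos: [0.4768, 0.1272, 0.1475]
tcp_rot: [[1.0, -0.016, 0.004], [-0.016, -1.0, 0.0], [0.004, -0.0, -1.0]]
ft_force: [0.2, 0.1, 1.3]
width: 0.0854
```

```bash
python3 go.py 478 127 34 -0.9 90
```

```text
t 10.75 pos [476.8 127.2 147.5] yaw -0.9 tilt 0.2 q [  6.  18. -27.  45.  -0.  97.] w 0.0854 F [0.2 0.1 1.3]
turn z rad -0.0 | shift before turn [  0.8   0.2 113.5] | after turn [  1.2   0.2 113.5]
```

Call:
{"op": "move_arm", "data": {"moves": [[[1, 0, 40], [0, 0, 0]], [[0, 0, 35], [0, 0, 0]], [[0, 0, 20], [0, 0, 0]], [[0, 0, 13], [0, 0, 0]], [[0, 0, 5], [0, 0, 0]], [[0, 0, 0], [0, 0, 0]], [[0, 0, 0], [0, 0, 0]]]}}

```text
time: 11.45
eef_pos: [0.4772, 0.1271, 0.0342]
tcp_rot: [[1.0, -0.016, 0.002], [-0.016, -1.0, 0.0], [0.002, -0.0, -1.0]]
ft_force: [-0.2, -0.3, 0.3]
width: 0.0857
```

Call:
{"op": "move_arm", "data": {"moves": [[[0, 0, 0], [0, 0, 0]], [[0, 0, 0], [0, 0, 0]], [[0, 0, 0], [0, 0, 0]], [[0, 0, 0], [0, 0, 0]], [[0, 0, 0], [0, 0, 0]], [[0, 0, 0], [0, 0, 0]], [[0, 0, 0], [0, 0, 0]], [[0, 0, 0], [0, 0, 0]]], "claw": 1, "force": 60}}

```text
time: 12.25
eef_pos: [0.4764, 0.1271, 0.0339]
tcp_rot: [[1.0, -0.016, 0.002], [-0.016, -1.0, 0.0], [0.002, -0.0, -1.0]]
ft_force: [0.7, 0.8, 5.4]
width: 0.0235
```

```bash
python3 go.py 615 -132 219 15.1 90
```

```text
t 12.25 pos [476.4 127.1  33.9] yaw -0.9 tilt 0.1 q [  6.  27. -34.  29.  -0.  97.] w 0.0235 F [0.7 0.8 5.4]
turn z rad -0.28 | shift before turn [ 143.1  256.8 -184.9] | after turn [  66.3  286.3 -185.1]
```

Call:
{"op": "move_arm", "data": {"moves": [[[0, 0, -15], [0, 0, 0]], [[0, 0, -40], [0, 0, 0]], [[0, 0, -45], [0, 0, 0]], [[0, 0, -45], [0, 0, 0]], [[0, 0, -40], [0, 0, 0]], [[0, 0, 0], [0, 0, 0]]]}}

```text
time: 12.85
eef_pos: [0.4782, 0.1275, 0.223]
tcp_rot: [[1.0, -0.016, 0.008], [-0.016, -1.0, 0.001], [0.008, -0.001, -1.0]]
ft_force: [1.1, 0.5, -3.9]
width: 0.0233
```

Call:
{"op": "move_arm", "data": {"moves": [[[15, 27, 0], [0, 0, 0]], [[22, 40, 0], [0, 0, 0]], [[22, 40, 0], [0, 0, 0]], [[22, 40, 0], [0, 0, 0]], [[22, 40, 0], [0, 0, 0]], [[22, 40, 0], [0, 0, 0]], [[18, 30, 0], [0, 0, 0]], [[0, 0, 0], [0, 0, -0.14]], [[0, 0, 0], [0, 0, -0.14]], [[0, 0, 0], [0, 0, 0]], [[0, 0, 0], [0, 0, 0]], [[0, 0, 0], [0, 0, 0]]]}}

```text
time: 14.05
eef_pos: [0.6138, -0.1317, 0.2174]
tcp_rot: [[0.966, 0.26, -0.001], [0.26, -0.966, 0.001], [-0.001, -0.001, -1.0]]
ft_force: [-0.0, 0.2, -2.9]
width: 0.0237
```

```bash
python3 go.py 615 -132 38 15.1 90
```

```text
t 14.05 pos [ 613.8 -131.7  217.4] yaw 15.0 tilt 0.09 q [-19.  28.  -0.  62.   0.  56.] w 0.0237 F [-0.   0.2 -2.9]
turn z rad -0.001 | shift before turn [  1.3   0.7 179.4] | after turn [  1.    0.6 179.4]
```

Call:
{"op": "move_arm", "data": {"moves": [[[1, 1, 40], [0, 0, 0]], [[0, 0, 40], [0, 0, 0]], [[0, 0, 40], [0, 0, 0]], [[0, 0, 25], [0, 0, 0]], [[0, 0, 15], [0, 0, 0]], [[0, 0, 0], [0, 0, 0]], [[0, 0, 0], [0, 0, 0]]]}}

```text
time: 14.75
eef_pos: [0.6157, -0.1327, 0.0586]
tcp_rot: [[0.965, 0.261, -0.0], [0.261, -0.965, -0.0], [-0.0, 0.0, -1.0]]
ft_force: [0.3, 0.1, -3.7]
width: 0.0231
```

```bash
python3 go.py 615 -132 38 15.1 90; python3 look.py p2.png 615 -132
```

```text
t 14.75 pos [ 615.7 -132.7   58.6] yaw 15.1 tilt 0.0 q [-19.  36. -11.  43.  -0.  56.] w 0.0231 F [ 0.3  0.1 -3.7]
turn z rad 0.0 | shift before turn [-0.5 -0.9 20.6] | after turn [-0.5 -0.9 20.6]
```

View pics/p2.png

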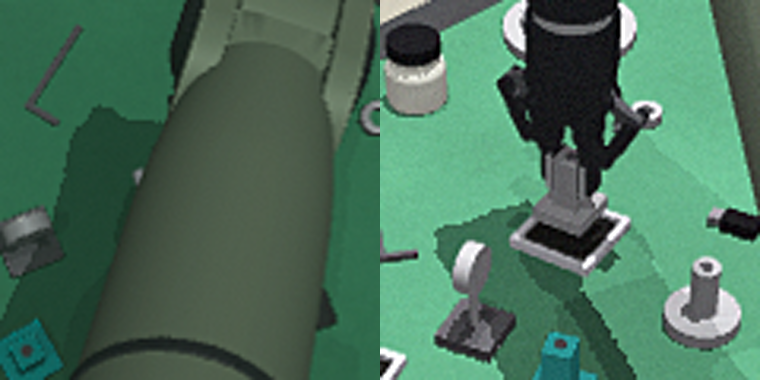

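The square insert is upright and aligned, 20 mm above its nest (right half, foot at 570,212, rim centre at 570,238). Now I lower it until it touches.

Call:
{"op": "move_arm", "data": {"moves": [[[0, -1, 8], [0, 0, 0]], [[0, 0, 6], [0, 0, 0]], [[0, 0, 4], [0, 0, 0]], [[0, 0, 1.5], [0, 0, 0]], [[0, 0, 1], [0, 0, 0]], [[0, 0, 1], [0, 0, 0]], [[0, 0, 0], [0, 0, 0]], [[0, 0, 0], [0, 0, 0]]]}}

```text
time: 15.65
eef_pos: [0.6149, -0.1318, 0.0379]
tcp_rot: [[0.965, 0.261, -0.001], [0.261, -0.965, 0.0], [-0.001, -0.0, -1.0]]
ft_force: [-4.9, 1.1, 6.0]
width: 0.0235
```

Call:
{"op": "move_arm", "data": {"moves": [[[0, 0, 0], [0, 0, 0]], [[0, 0, 0], [0, 0, 0]], [[0, 0, 0], [0, 0, 0]], [[0, 0, 0], [0, 0, 0]], [[0, 0, 0], [0, 0, 0]], [[0, 0, 0], [0, 0, 0]], [[0, 0, -10], [0, 0, 0]], [[0, 0, -40], [0, 0, 0]], [[0, 0, -45], [0, 0, 0]], [[0, 0, -45], [0, 0, 0]], [[0, 0, -40], [0, 0, 0]], [[0, 0, 0], [0, 0, 0]]], "claw": 0}}

```text
time: 16.85
eef_pos: [0.6189, -0.1331, 0.2246]
tcp_rot: [[0.965, 0.261, 0.012], [0.261, -0.965, -0.004], [0.01, 0.007, -1.0]]
ft_force: [0.1, -0.8, 0.3]
width: 0.0857
```

```bash
python3 go.py 462 -134 150 15 180
```

```text
t 16.85 pos [ 618.9 -133.1  224.6] yaw 15.1 tilt 0.7 q [-19.  28.   0.  62.   0.  56.] w 0.0857 F [ 0.1 -0.8  0.3]
turn z rad 0.002 | shift before turn [-152.5  -40.6   72.8] | after turn [-151.8  -39.7   74.6]
```

Call:
{"op": "move_arm", "data": {"moves": [[[-38, -10, 0], [0, 0, 0]], [[-38, -10, 10], [0, 0, 0]], [[-38, -10, 30], [0, 0, 0]], [[-38, -10, 30], [0, 0, 0]], [[0, 0, 0], [0, 0, 0]], [[0, 0, 0], [0, 0, 0]], [[0, 0, 0], [0, 0, 0]]]}}

```text
time: 17.55
eef_pos: [0.4601, -0.1339, 0.148]
tcp_rot: [[0.965, 0.261, 0.003], [0.261, -0.965, -0.001], [0.003, 0.002, -1.0]]
ft_force: [0.6, -0.1, 0.6]
width: 0.0853
```

```bash
python3 go.py 462 -134 34 15 180
```

```text
t 17.55 pos [ 460.1 -133.9  148. ] yaw 15.1 tilt 0.2 q [-25.  16. -29.  44.   0.  50.] w 0.0853 F [ 0.6 -0.1  0.6]
turn z rad 0.002 | shift before turn [  1.5   0.4 114. ] | after turn [  1.8   0.6 114. ]
```

Call:
{"op": "move_arm", "data": {"moves": [[[2, 0, 40], [0, 0, 0]], [[0, 0, 35], [0, 0, 0]], [[0, 0, 20], [0, 0, 0]], [[0, 0, 14], [0, 0, 0]], [[0, 0, 5], [0, 0, 0]], [[0, 0, 0], [0, 0, 0]], [[0, 0, 0], [0, 0, 0]]]}}

```text
time: 18.25
eef_pos: [0.4617, -0.133, 0.0337]
tcp_rot: [[0.965, 0.261, 0.002], [0.261, -0.965, -0.001], [0.002, 0.001, -1.0]]
ft_force: [0.3, 0.0, -0.5]
width: 0.0853
```

Call:
{"op": "move_arm", "data": {"moves": [[[0, 0, 0], [0, 0, 0]], [[0, 0, 0], [0, 0, 0]], [[0, 0, 0], [0, 0, 0]], [[0, 0, 0], [0, 0, 0]], [[0, 0, 0], [0, 0, 0]], [[0, 0, 0], [0, 0, 0]], [[0, 0, 0], [0, 0, 0]], [[0, 0, 0], [0, 0, 0]]], "claw": 1, "force": 80}}

```text
time: 19.05
eef_pos: [0.4606, -0.1325, 0.0334]
tcp_rot: [[0.965, 0.261, 0.001], [0.261, -0.965, -0.0], [0.001, 0.0, -1.0]]
ft_force: [-0.5, 0.8, 4.8]
width: 0.0224
```

```bash
python3 go.py 518 393 219 15 180
```

```text
t 19.05 pos [ 460.6 -132.5   33.4] yaw 15.1 tilt 0.07 q [-25.  26. -36.  28.   0.  50.] w 0.0224 F [-0.5  0.8  4.8]
turn z rad 0.002 | shift before turn [ 192.8 -492.3 -185.6] | after turn [ 191.4 -492.8 -185.6]
```

Call:
{"op": "move_arm", "data": {"moves": [[[0, 0, -15], [0, 0, 0]], [[0, 0, -40], [0, 0, 0]], [[0, 0, -45], [0, 0, 0]], [[0, 0, -45], [0, 0, 0]], [[0, 0, -40], [0, 0, 0]], [[0, 0, 0], [0, 0, 0]]]}}

```text
time: 19.65
eef_pos: [0.4627, -0.1337, 0.2225]
tcp_rot: [[0.965, 0.261, 0.008], [0.261, -0.965, -0.004], [0.007, 0.006, -1.0]]
ft_force: [1.6, -0.9, -5.1]
width: 0.0222
```

Call:
{"op": "move_arm", "data": {"moves": [[[10, -26, 0], [0, 0, 0]], [[17, -43, 0], [0, 0, 0]], [[17, -43, 0], [0, 0, 0]], [[17, -43, 0], [0, 0, 0]], [[17, -43, 0], [0, 0, 0]], [[17, -43, 0], [0, 0, 0]], [[17, -43, 0], [0, 0, 0]], [[17, -43, 0], [0, 0, 0]], [[17, -43, 0], [0, 0, 0]], [[17, -43, 0], [0, 0, 0]], [[17, -43, 0], [0, 0, 0]], [[13, -36, 0], [0, 0, 0]]]}}

```text
time: 20.85
eef_pos: [0.5167, 0.3946, 0.2145]
tcp_rot: [[0.965, 0.262, -0.004], [0.262, -0.965, -0.002], [-0.004, 0.001, -1.0]]
ft_force: [1.3, -0.3, -6.1]
width: 0.0224
```

Call:
{"op": "move_arm", "data": {"moves": [[[0, 0, 0], [0, 0, 0]], [[0, 0, 0], [0, 0, 0]], [[0, 0, 0], [0, 0, 0]], [[0, 0, 0], [0, 0, 0]]]}}

```text
time: 21.25
eef_pos: [0.5178, 0.3913, 0.217]
tcp_rot: [[0.966, 0.259, -0.001], [0.259, -0.966, -0.001], [-0.002, 0.001, -1.0]]
ft_force: [0.7, -0.2, -5.5]
width: 0.0221
```

```bash
python3 go.py 518 393 38 15 180
```

```text
t 21.25 pos [517.8 391.3 217. ] yaw 15.0 tilt 0.11 q [ 31.  30.   4.  63.  -0. 106.] w 0.0221 F [ 0.7 -0.2 -5.5]
turn z rad 0.001 | shift before turn [  1.   -1.7 179. ] | after turn [  0.7  -1.6 179. ]
```

Call:
{"op": "move_arm", "data": {"moves": [[[0, -1, 40], [0, 0, 0]], [[0, 0, 40], [0, 0, 0]], [[0, 0, 40], [0, 0, 0]], [[0, 0, 25], [0, 0, 0]], [[0, 0, 14], [0, 0, 0]], [[0, 0, 0], [0, 0, 0]], [[0, 0, 0], [0, 0, 0]]]}}

```text
time: 21.95
eef_pos: [0.5188, 0.3938, 0.0601]
tcp_rot: [[0.966, 0.26, 0.002], [0.26, -0.966, 0.001], [0.002, -0.0, -1.0]]
ft_force: [0.3, 0.1, -5.2]
width: 0.0224
```

```bash
python3 go.py 518 393 37.5 15 180; python3 look.py p3.png 518 393
```

```text
t 21.95 pos [518.8 393.8  60.1] yaw 15.1 tilt 0.1 q [ 31.  38.  -7.  45.  -0. 106.] w 0.0224 F [ 0.3  0.1 -5.2]
turn z rad 0.001 | shift before turn [-1.   0.6 22.6] | after turn [-1.   0.6 22.6]
```

View pics/p3.png

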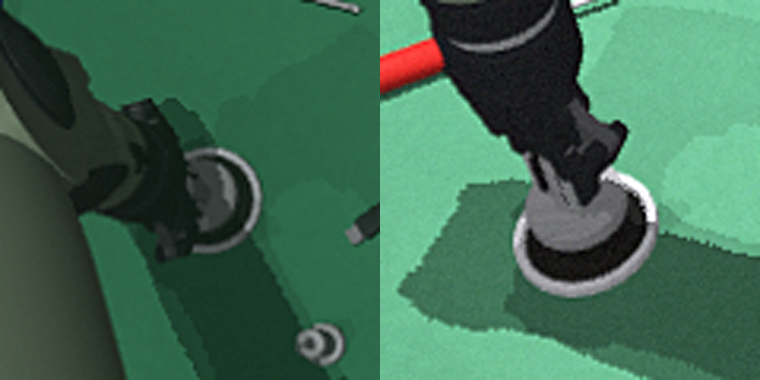

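The large insert is over its nest (right half, foot at 575,220, rim centre at 585,238), and the offset fits its 22 mm height. Now I lower it.

Call:
{"op": "move_arm", "data": {"moves": [[[-1, 1, 8], [0, 0, 0]], [[0, 0, 7], [0, 0, 0]], [[0, 0, 5], [0, 0, 0]], [[0, 0, 1.5], [0, 0, 0]], [[0, 0, 1], [0, 0, 0]], [[0, 0, 1], [0, 0, 0]], [[0, 0, 0], [0, 0, 0]], [[0, 0, 0], [0, 0, 0]]]}}

```text
time: 22.85
eef_pos: [0.5167, 0.3924, 0.0374]
tcp_rot: [[0.965, 0.261, 0.0], [0.261, -0.965, -0.0], [0.0, 0.0, -1.0]]
ft_force: [-6.6, -3.5, 11.8]
width: 0.022
```

Call:
{"op": "move_arm", "data": {"moves": [[[0, 0, 0], [0, 0, 0]], [[0, 0, 0], [0, 0, 0]], [[0, 0, 0], [0, 0, 0]], [[0, 0, 0], [0, 0, 0]], [[0, 0, 0], [0, 0, 0]], [[0, 0, 0], [0, 0, 0]], [[0, 0, -10], [0, 0, 0]], [[0, 0, -40], [0, 0, 0]], [[0, 0, -45], [0, 0, 0]], [[0, 0, -45], [0, 0, 0]], [[0, 0, -40], [0, 0, 0]], [[0, 0, 0], [0, 0, 0]]], "claw": 0}}

```text
time: 24.05
eef_pos: [0.5203, 0.3946, 0.2234]
tcp_rot: [[0.965, 0.261, 0.011], [0.261, -0.965, 0.006], [0.012, -0.003, -1.0]]
ft_force: [0.1, 2.1, -0.0]
width: 0.0852
```

```bash
python3 go.py 390 289 150 15 180
```

```text
t 24.05 pos [520.3 394.6 223.4] yaw 15.1 tilt 0.71 q [ 31.  30.   4.  63.   0. 106.] w 0.0852 F [ 0.1  2.1 -0. ]
turn z rad 0.002 | shift before turn [-154.2   68.1   71.3] | after turn [-153.1   68.2   73.4]
```

Call:
{"op": "move_arm", "data": {"moves": [[[-38, 17, 0], [0, 0, 0]], [[-38, 17, 10], [0, 0, 0]], [[-38, 17, 30], [0, 0, 0]], [[-39, 17, 30], [0, 0, 0]], [[0, 0, 0], [0, 0, 0]], [[0, 0, 0], [0, 0, 0]], [[0, 0, 0], [0, 0, 0]]]}}

```text
time: 24.75
eef_pos: [0.3913, 0.2898, 0.1485]
tcp_rot: [[0.965, 0.261, 0.003], [0.261, -0.965, 0.002], [0.004, -0.001, -1.0]]
ft_force: [-0.1, 0.6, -0.2]
width: 0.0856
```

```bash
python3 go.py 390 289 34 15 180
```

```text
t 24.75 pos [391.3 289.8 148.5] yaw 15.1 tilt 0.21 q [ 28.  17. -28.  45.   0. 103.] w 0.0856 F [-0.1  0.6 -0.2]
turn z rad 0.002 | shift before turn [ -1.9   0.6 114.5] | after turn [ -1.5   0.5 114.5]
```

Call:
{"op": "move_arm", "data": {"moves": [[[-1, 0, 40], [0, 0, 0]], [[0, 0, 35], [0, 0, 0]], [[0, 0, 20], [0, 0, 0]], [[0, 0, 14], [0, 0, 0]], [[0, 0, 5], [0, 0, 0]], [[0, 0, 0], [0, 0, 0]], [[0, 0, 0], [0, 0, 0]]]}}

```text
time: 25.45
eef_pos: [0.3898, 0.2893, 0.0342]
tcp_rot: [[0.965, 0.261, 0.002], [0.261, -0.965, 0.001], [0.002, -0.001, -1.0]]
ft_force: [-0.1, 0.6, -0.4]
width: 0.0854
```

Call:
{"op": "move_arm", "data": {"moves": [[[0, 0, 0], [0, 0, 0]], [[0, 0, 0], [0, 0, 0]], [[0, 0, 0], [0, 0, 0]], [[0, 0, 0], [0, 0, 0]], [[0, 0, 0], [0, 0, 0]], [[0, 0, 0], [0, 0, 0]], [[0, 0, 0], [0, 0, 0]], [[0, 0, 0], [0, 0, 0]]], "claw": 1, "force": 60}}

```text
time: 26.25
eef_pos: [0.3888, 0.2887, 0.0337]
tcp_rot: [[0.965, 0.261, 0.001], [0.261, -0.965, 0.0], [0.001, -0.0, -1.0]]
ft_force: [0.2, -0.5, 6.1]
width: 0.0226
```

Call:
{"op": "move_arm", "data": {"moves": [[[0, 0, -15], [0, 0, 0]], [[0, 0, -40], [0, 0, 0]], [[0, 0, -45], [0, 0, 0]], [[0, 0, -45], [0, 0, 0]], [[0, 0, -40], [0, 0, 0]], [[0, 0, 0], [0, 0, 0]], [[0, 0, 0], [0, 0, 0]]]}}

```text
time: 26.95
eef_pos: [0.3881, 0.2884, 0.2181]
tcp_rot: [[0.965, 0.261, 0.0], [0.261, -0.965, 0.0], [0.0, -0.0, -1.0]]
ft_force: [-0.1, -0.1, -3.7]
width: 0.0226
```

```bash
python3 go.py 525.5 -410 219 15 180
```

```text
t 26.95 pos [388.1 288.4 218.1] yaw 15.1 tilt 0.03 q [ 28.  13. -23.  55.   0. 103.] w 0.0226 F [-0.1 -0.1 -3.7]
turn z rad 0.002 | shift before turn [-49.7 710.1  -1. ] | after turn [-48.1 710.2  -0.9]
```

Call:
{"op": "move_arm", "data": {"moves": [[[-2, 26, 0], [0, 0, 0]], [[-3, 42, 0], [0, 0, 0]], [[-3, 42, 0], [0, 0, 0]], [[-3, 42, 0], [0, 0, 0]], [[-3, 42, 0], [0, 0, 0]], [[-3, 42, 0], [0, 0, 0]], [[-3, 42, 0], [0, 0, 0]], [[-3, 42, 0], [0, 0, 0]], [[-3, 42, 0], [0, 0, 0]], [[-3, 42, 0], [0, 0, 0]], [[-3, 42, 0], [0, 0, 0]], [[-3, 42, 0], [0, 0, 0]]]}}

```text
time: 28.15
eef_pos: [0.4802, -0.1926, 0.2153]
tcp_rot: [[0.965, 0.261, -0.004], [0.261, -0.965, 0.003], [-0.004, -0.004, -1.0]]
ft_force: [0.5, -0.0, -3.0]
width: 0.0227
```

Call:
{"op": "move_arm", "data": {"moves": [[[-3, 42, 0], [0, 0, 0]], [[-3, 42, 0], [0, 0, 0]], [[-3, 42, 0], [0, 0, 0]], [[-3, 42, 0], [0, 0, 0]], [[-3, 36, 0], [0, 0, 0]], [[-1, 18, 0], [0, 0, 0]], [[0, 0, 0], [0, 0, 0]], [[0, 0, 0], [0, 0, 0]], [[0, 0, 0], [0, 0, 0]], [[0, 0, 0], [0, 0, 0]]]}}

```text
time: 29.15
eef_pos: [0.5241, -0.4088, 0.2177]
tcp_rot: [[0.965, 0.262, -0.001], [0.262, -0.965, 0.001], [-0.001, -0.001, -1.0]]
ft_force: [-0.0, 0.9, -3.0]
width: 0.0225
```

```bash
python3 go.py 525.5 -410 38 15 180
```

```text
t 29.15 pos [ 524.1 -408.8  217.7] yaw 15.2 tilt 0.09 q [-44.  32.   6.  65.   0.  30.] w 0.0225 F [-0.   0.9 -3. ]
turn z rad 0.003 | shift before turn [  1.1   1.8 179.7] | after turn [  1.    1.5 179.7]
```

Call:
{"op": "move_arm", "data": {"moves": [[[1, 1, 40], [0, 0, 0]], [[0, 0, 40], [0, 0, 0]], [[0, 0, 40], [0, 0, 0]], [[0, 0, 25], [0, 0, 0]], [[0, 0, 15], [0, 0, 0]], [[0, 0, 0], [0, 0, 0]], [[0, 0, 0], [0, 0, 0]]]}}

```text
time: 29.85
eef_pos: [0.5262, -0.4112, 0.0595]
tcp_rot: [[0.965, 0.261, 0.001], [0.261, -0.965, -0.001], [0.001, 0.001, -1.0]]
ft_force: [0.2, -0.1, -2.6]
width: 0.0228
```

```bash
python3 go.py 525.5 -410 38 15 180; python3 look.py p4.png 525 -410
```

```text
t 29.85 pos [ 526.2 -411.2   59.5] yaw 15.2 tilt 0.09 q [-44.  40.  -4.  46.   0.  31.] w 0.0228 F [ 0.2 -0.1 -2.6]
turn z rad 0.003 | shift before turn [-0.4 -1.4 21.5] | after turn [-0.4 -1.4 21.5]
```

View pics/p4.png

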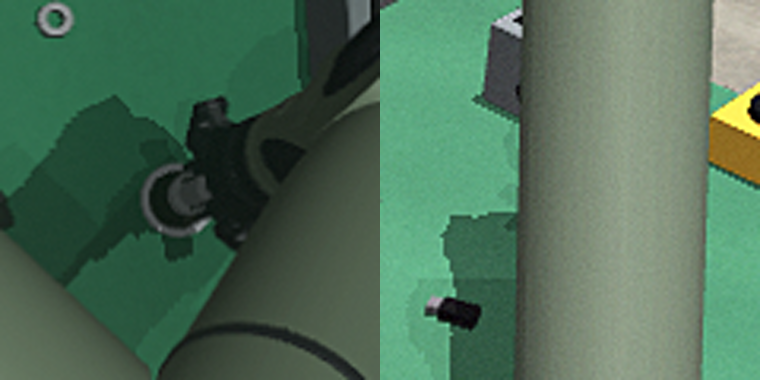

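The small insert is above its nest (left half, foot at 188,195, rim at 178,198), and the outward shift fits the parallax at its height. The arm blocks the side view here. Now I lower it.

Call:
{"op": "move_arm", "data": {"moves": [[[0, -1, 8], [0, 0, 0]], [[0, 0, 7], [0, 0, 0]], [[0, 0, 4], [0, 0, 0]], [[0, 0, 1.5], [0, 0, 0]], [[0, 0, 1], [0, 0, 0]], [[0, 0, 1], [0, 0, 0]], [[0, 0, 0], [0, 0, 0]], [[0, 0, 0], [0, 0, 0]]]}}

```text
time: 30.75
eef_pos: [0.5249, -0.4097, 0.0377]
tcp_rot: [[0.965, 0.261, -0.0], [0.261, -0.965, -0.0], [-0.0, -0.0, -1.0]]
ft_force: [-4.0, 4.1, 11.3]
width: 0.0223
```

Call:
{"op": "move_arm", "data": {"moves": [[[0, 0, 0], [0, 0, 0]], [[0, 0, 0], [0, 0, 0]], [[0, 0, 0], [0, 0, 0]], [[0, 0, 0], [0, 0, 0]], [[0, 0, 0], [0, 0, 0]], [[0, 0, 0], [0, 0, 0]], [[0, 0, -10], [0, 0, 0]], [[0, 0, -40], [0, 0, 0]], [[0, 0, -45], [0, 0, 0]], [[0, 0, -45], [0, 0, 0]], [[0, 0, -40], [0, 0, 0]], [[0, 0, 0], [0, 0, 0]]], "claw": 0}}

```text
time: 31.95
eef_pos: [0.528, -0.4125, 0.224]
tcp_rot: [[0.965, 0.261, 0.009], [0.261, -0.965, -0.009], [0.006, 0.011, -1.0]]
ft_force: [1.2, -0.7, -0.5]
width: 0.0854
```

Call:
{"op": "move_arm", "data": {"moves": [[[-30, 0, 0], [0, 0, 0]], [[-40, 1, 0], [0, 0, 0]], [[-40, 1, 0], [0, 0, 0]], [[-40, 1, 0], [0, 0, 0]], [[-40, 1, 0], [0, 0, 0]], [[-40, 1, 0], [0, 0, 0]], [[-40, 1, 0], [0, 0, 0]], [[-20, 1, 0], [0, 0, 0]], [[0, 0, 0], [0, 0, 0]], [[0, 0, 0], [0, 0, 0]]]}}

```text
time: 32.95
eef_pos: [0.247, -0.4924, 0.2158]
tcp_rot: [[0.966, 0.26, 0.001], [0.26, -0.966, 0.0], [0.001, -0.0, -1.0]]
ft_force: [-0.2, 0.1, -0.0]
width: 0.0852
```

```bash
cat > run2.py <<'E'
from fit import *
R=np.load("poses.npy",allow_pickle=True).item(); s=env.snapshot("top"); sd=env.snapshot("side")
t=[]; S=3
img=cv2.resize(s["color"],None,fx=S,fy=S,interpolation=cv2.INTER_CUBIC); img2=cv2.resize(sd["color"],None,fx=S,fy=S,interpolation=cv2.INTER_CUBIC)
im2=[]
for k in ("large","small","square","bar"):
    p=R["nest_"+k]; e=[]
    for c,sn in (("top",s),("side",sd)):
        d=[d for d in env.find_in(c,"tool_"+k) if np.hypot(d["at"][0]-p[0],d["at"][1]-p[1])<.04][:1]
        if d: e.append((c,np.round((np.array(d[0]["at"])-[p[0],p[1],0])*1000,1),round(d[0]["conf"],2)))
    print(k,e)
    for I,sn,L in((img,s,t),(img2,sd,im2)):
        draw(sn,I,"tool_"+k,p,S,.004)
        c=(proj(sn,[p[0],p[1],.02])[0]*S).astype(int); c=np.clip(c,95,[S*512-95,S*384-95]); L.append(I[c[1]-95:c[1]+95,c[0]-95:c[0]+95])
save(np.vstack([np.hstack(t),np.hstack(im2)]),"end.png")
for c,f in(("top",s),("side",sd)):
    print("gauge",c,[(np.round(d["at"],3),round(d["conf"],2)) for d in env.find_in(c,"gauge")[:1]])
    old=np.load(c+"0.npy",allow_pickle=True).item()["color"]
    q=proj(f,[.575,.01,.045])[0].astype(int); a,b=[x[q[1]-25:q[1]+25,q[0]-20:q[0]+20].astype(float) for x in(old,f["color"])]
    print("gauge patch mean abs diff",np.abs(a-b).mean().round(1))
print(env.get_state()["time"])
E
python3 run2.py
```

```text
large [('top', array([-5. , -8.3, 22.4]), 0.97), ('side', array([-9. ,  3.9, 20. ]), 0.87)]
small [('top', array([-2.2,  7.7, 39.8]), 0.43), ('side', array([-8.5, 12.7, 35.2]), 0.66)]
square [('top', array([-9.2, -1.6, 13. ]), 0.63), ('side', array([-9.8,  5.9, 23.4]), 0.75)]
bar [('top', array([-9. , -3.9, 22.5]), 0.75), ('side', array([-4.7,  4. , 19.7]), 0.78)]
gauge top [(array([0.571, 0.01 , 0.009]), 0.75)]
gauge patch mean abs diff 1.1
gauge side [(array([0.576, 0.014, 0.016]), 0.95)]
gauge patch mean abs diff 4.0
33.55
```

View pics/end.png

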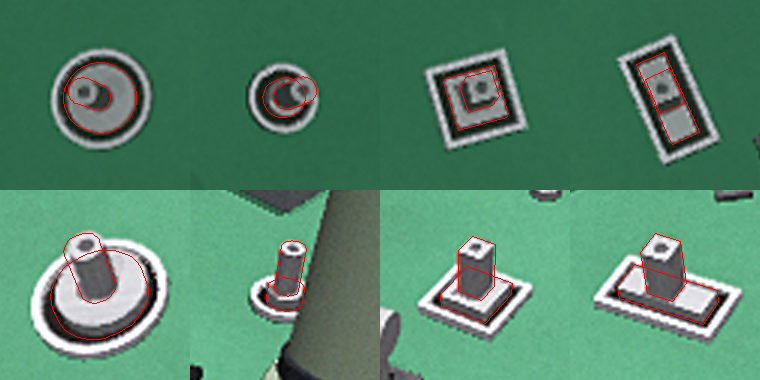

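In end.png all four inserts stand upright in their nests, with a dark floor gap around each foot. The drawn target outlines match to a few millimetres, and the gauge is where it was. Handing in.

```bash
python3 -c "
from bench import env
print(env.close_job())"
```

```text
the job is handed in; nothing more can be done
None
```

All four steel inserts are in their matching nests, each lowered until the wrist force showed contact and then released. I handed the job in at about 33.5 s of the 115 s limit, and the hand-in reports no verdict.

**Last checks, inserts:** in the final top and side pictures all four stand upright. A dark gap shows around each foot, except on the small insert's right side in the side view, which the arm hid; its top view is clear. The target outlines, with the feet 4 mm up on the nest floors, match to a few millimetres. The side overlay sits about 3 mm off for all of them, which is roughly the calibration error.

**Last checks, networks:** their offsets from the nest centres, up to about 15 mm, refer to the middle of the visible surface rather than the foot, so I relied on the overlays.

**Gauge:** it was found within 2 mm of its first reading in the top view and 1 mm in the side view. The picture around it is nearly unchanged.

The blue and turquoise look-alikes were not handled, and no check failed.

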